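# Put the scale weights back in their tray

### The arm

A 6-joint arm with a two-finger parallel gripper is mounted at the origin on the work surface. World frame = base frame: x ahead of the robot, y to its left, z up, the work surface at z = 0. Lengths are in m, angles in rad, forces in N, time in s.
With the tool pointing down it reaches from about 0.35 to 0.775 m from the base axis. Payload 7.3 kg.
Tool frame: the origin (TCP) lies midway between the tips of the shut fingers; the grasp point (between the pads) lies 19 mm behind it (robot.tcp_to_grasp is the distance from the TCP to the grasp point, in m); z points along the fingers, y is the line along which they close (so a half turn about z gives the same grasp; the last joint's range is limited). The gripper opens to 92 mm and grips with 3 to 60 N. Pads are 19 mm wide; open, the fingers measure 130 mm over their backs; the gripper's body (75 mm by 190 mm) begins 47 mm behind the grasp point.
Start: joints at [-1.362, 0.342, 1.524, -0, 1.275, -0.146], TCP at [0.182, -0.492, 0.227] pointing down, gripper open.
Joint ranges: [-2.53, 2.53], [-0.77, 2.02], [0.04, 2.7], [-1, 4.14], [0.28, 2.66], [-3.11, 3.11]. Speed limits (rad/s): [2.57, 2.57, 3.14, 3.14, 3.14, 3.14].

### API

Orientations are given as [roll, pitch, yaw] about the fixed x, y, z axes, in that order (R = Rz(yaw) Ry(pitch) Rx(roll)).
In Python, from cell import readout, cams, ticket, robot gives the robot as it stands. The module is installed in compiled form; this text tells all that it offers.
- The arm moves only by the tool jog_arm, never from a script. Its argument "plan" is a list of rows, each a list of 5 numbers: the shift along the world's x, y, z each as a share of 0.08 m, from -1 to 1, then the turn about the world's z as a share of 90 degrees, from -1 to 1, then the opening, from -1 (shut) to 1 (fully open). A call has 1 to 12 rows; each row is the pose to reach, as a shift and turn from the pose commanded when the call began; what a row does not reach only later rows make up. A row lasts 1/10 s, in which the tool goes at most 50 mm and 8.59 degrees, less where a joint would pass 70% of its speed; a pose out of reach is approached as far as the arm can. A call with a number of a shift or a turn outside -1 to 1 is refused whole. A call with a gripper value outside its range is refused whole. The fingers move at their own pace and stop on an object; "squeeze" is the grip in N (left out, the last holds). Time passes only in rows, so rows that repeat a pose let the fingers close. It gives the time, the measured TCP pose, the force, the opening and the grip force at its end, in the units of the state.
- readout.observe(): the state, without advancing time (a new reading comes with each control period).
- cams.read_camera(name): name is "scene" or "side" or "wrist"; returns the picture (400x640x3 uint8, blue, green, red); there is no depth.
- cams.calibration(name): a dict with "K" (3x3 intrinsics, pixels), "world_from_camera" (4x4, takes a point from camera to world coordinates). Camera axes: x right, y down, z forward; pixel columns grow to the right and rows downward; lengths in m; the calibration is good to about 2 mm. A picture is of the moment at which its call begins: read the wrist's pose just before it. calibration takes no time and is no camera call; for the wrist camera it gives the pose at the moment of the call.
- ticket.hand_in(): hands the job in; it is judged then, once.
The state is a dict: "time": time; "qpos": joint angles; "qvel": joint speeds; "joint_efforts": joint torques, N m; "tool_pos": TCP position; "tool_rot": TCP orientation; "contact_force": force on the tool from outside, world axes, zero at the start; "torque": the same for the moment, N m; "opening": finger opening in m; "grip_force": force on a finger pad.
Only numpy, scipy, OpenCV 4.12 (cv2) and the standard library are available. Lean on these libraries where they do the work, as an engineer would, in place of code of your own. Each camera call takes 0.05 s, during which the arm holds its last target. There are 200 camera calls.

### The job

Put the three knobbed round scale weights back into the wooden tray, each set down gently (not dropped) and left standing upright in the well of its own size: the largest weight in the widest well, the smallest in the narrowest. The other steel pieces - the plain cylinder, the pointed stake and the square stamp - are not weights; leave them standing where they are.

Things in the scene. Friction and masses are not known exactly. Their poses are not given: they have to be found in the camera images.
- weight_large: largest scale weight, bare steel: round body 44 mm diameter, 44 mm high, then a 16 mm neck and a round knob 26 mm diameter on top; 62 mm high in all, about 500 g. Stands upright. Origin at the centre of its underside, z up
- weight_medium: middle scale weight, bare steel: round body 33 mm diameter, 33 mm high, 12 mm neck, round knob 20 mm diameter; 47 mm high in all, about 200 g. Stands upright. Origin at the centre of its underside, z up
- weight_small: smallest scale weight, bare steel: round body 24 mm diameter, 24 mm high, 10 mm neck, round knob 15 mm diameter; 36 mm high in all, about 90 g. Stands upright. Origin at the centre of its underside, z up
- stub_plain: look-alike, not a weight: plain bare-steel cylinder 33 mm diameter, 45 mm high, flat top without a knob. Origin at the centre of its underside, z up
- stub_cone: look-alike, not a weight: bare-steel stake 26 mm diameter with a pointed cone on top, 48 mm high, no knob. Origin at the centre of its underside, z up
- stub_square: look-alike, not a weight: bare-steel hand stamp with a square body 38 x 38 mm, 38 mm high, and a round knob 22 mm diameter; 54 mm high in all. Origin at the centre of its underside, z up
- well_large: fixed light wooden block 72 x 72 x 12 mm with a round, felt-floored well 60 mm wide, 8 mm deep in its top, for the 44 mm weight. Origin: centre of its underside, 5 mm above the table; well floor 4 mm, block top 12 mm above the origin. The three blocks stand in a row along their y axes, 73 mm apart, in any order, in a dark wooden tray (88 x 236 mm, rim 15 mm high); x points across the row, z up
- well_medium: fixed light wooden block 72 x 72 x 12 mm with a round, felt-floored well 49 mm wide, 8 mm deep in its top, for the 33 mm weight. Origin: centre of its underside, 5 mm above the table; well floor 4 mm, block top 12 mm above the origin. The three blocks stand in a row along their y axes, 73 mm apart, in any order, in a dark wooden tray (88 x 236 mm, rim 15 mm high); x points across the row, z up
- well_small: fixed light wooden block 72 x 72 x 12 mm with a round, felt-floored well 40 mm wide, 8 mm deep in its top, for the 24 mm weight. Origin: centre of its underside, 5 mm above the table; well floor 4 mm, block top 12 mm above the origin. The three blocks stand in a row along their y axes, 73 mm apart, in any order, in a dark wooden tray (88 x 236 mm, rim 15 mm high); x points across the row, z up
Not all that is in view belongs to the job. Leave any green or turquoise look-alike of the stub_square alone.

How it is judged:
By the outcome, as a careful person would: the job done as asked, in the order asked, and still so for the second after the job is handed in, with the robot touching nothing.
It also fails if it takes over 83 s, if anything falls off the work surface, if the arm or the gripper's body presses on something with over 40 N, if the wrist force passes 120 N, or if a joint passes its speed limit or range.

## Working session

There is one attempt and no reset: what is moved stays moved. The work goes in short steps, Python scripts to look and compute and a tool call to move; the robot and the scene stay as the last step left them, time stands still between calls to the robot, and variables do not carry over. Pictures are saved under pics/ and viewed, at most 14 in all, crops included, and the job is handed in when it is done.

Besides the shell and the picture viewer there is one more tool, called after "Request:" in YAML: its name, and indented under it one key for each argument. jog_arm: Moves the arm, as the interface text tells. Shift numbers are shares of 0.08 m and turn numbers shares of 90 degrees, none past 1 either way. Its arguments: {"type":"object","properties":{"plan":{"type":"array"},"squeeze":{"type":"number"}},"required":["plan"]}

```bash
mkdir -p pics
cat > h.py <<'E'
import numpy as np, cv2
from cell import readout, cams, ticket, robot
def snap(n,f):
    im=cams.read_camera(n); cv2.imwrite(f'pics/{f}.png',im); return im
def px(n,u,v,z,c=None):
    c=c or cams.calibration(n); K=np.array(c['K']);T=np.array(c['world_from_camera'])
    d=T[:3,:3]@np.linalg.solve(K,[u,v,1.]); o=T[:3,3]
    return o+d*(z-o[2])/d[2]
def proj(n,P):
    c=cams.calibration(n);K=np.array(c['K']);T=np.linalg.inv(np.array(c['world_from_camera']))
    p=K@(T[:3,:3]@np.array(P)+T[:3,3]); return p[:2]/p[2]
E
python3 - <<'E'
from h import *
for n in('scene','side'):
    snap(n,n+'0'); c=cams.calibration(n); print(n,np.round(c['world_from_camera'],3).tolist(),c['K'][0][0])
s=readout.observe();print(s['time'],s['tool_pos'],s['tool_rot'],s['opening'])
E
```

```text
scene [[0.651, 0.458, -0.605, 1.218], [0.759, -0.407, 0.508, -0.623], [-0.014, -0.79, -0.613, 0.795], [0.0, 0.0, 0.0, 1.0]] 449.4367210862674
side [[0.718, -0.417, 0.556, 0.062], [-0.695, -0.449, 0.561, -0.442], [0.015, -0.79, -0.613, 0.547], [0.0, 0.0, 0.0, 1.0]] 386.3528236840093
0.1 [ 0.18230236 -0.49196294  0.22613274] [-3.14026966e+00 -1.58161327e-04  3.54755202e-01] 0.09199283125718827
```

View pics/scene0.png

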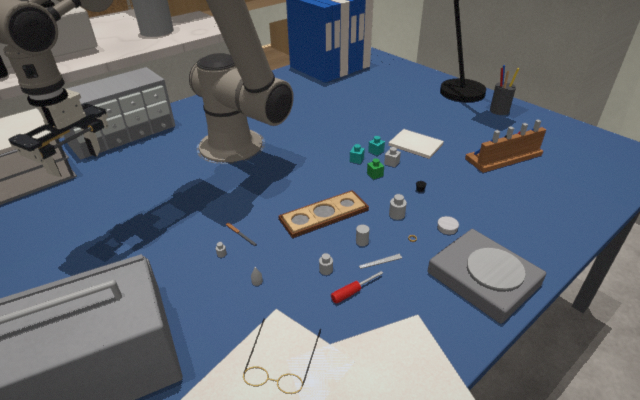

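View pics/side0.png

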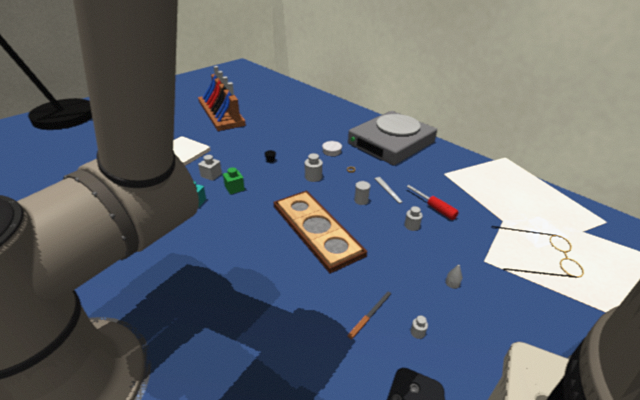

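Scene picture candidates: knobbed round pieces at (398,207), (326,263) and (221,249) look like the large, medium and small weights. The grey knobbed piece at (393,156) looks square, so it should be the stamp. The middle well (324,211) looks widest. I'll confirm both in enlarged crops.

Run:
```python
import cv2
a=cv2.imread('pics/scene0.png');b=cv2.imread('pics/side0.png')
cv2.imwrite('pics/sc1.png',cv2.resize(a[140:290,205:415],(798,570),interpolation=cv2.INTER_CUBIC))
cv2.imwrite('pics/si1.png',cv2.resize(b[145:345,190:470],(784,560),interpolation=cv2.INTER_CUBIC))
```

```text
(no output)
```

View pics/sc1.png

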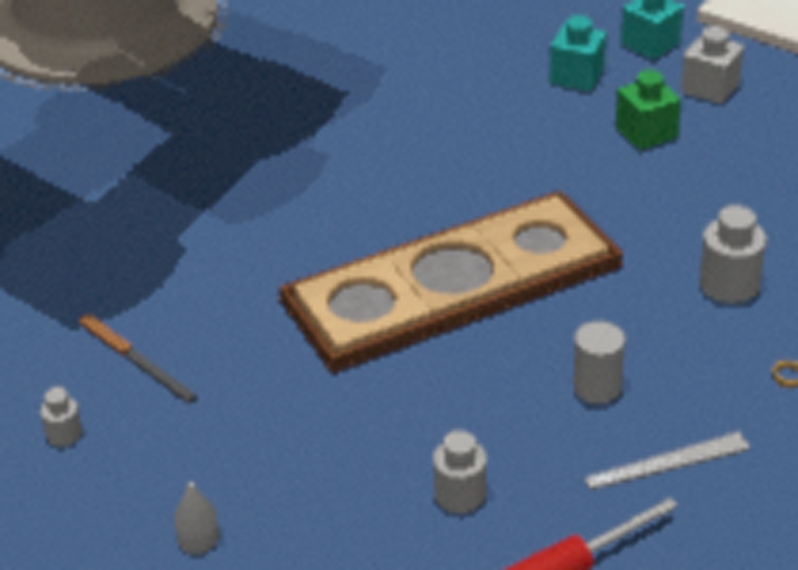

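View pics/si1.png

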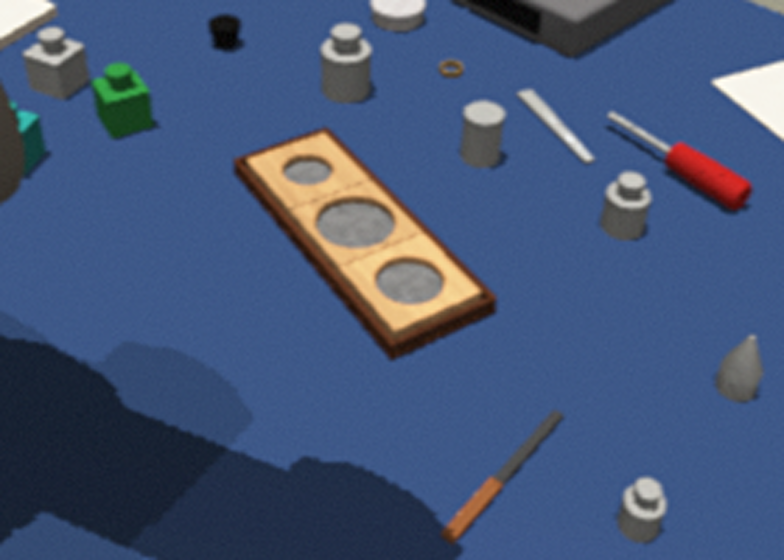

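Both crops agree. Round knobbed weights in the scene crop are large (738,214), medium (460,439) and small (56,394). The stamp at (715,40) is square-bodied. The wells, in scene order left, middle, right, are medium, large, small.

Run:
```python
from h import *
S=lambda p:(205+(p[0]+.5)/3.8-.5,140+(p[1]+.5)/3.8-.5)
D=lambda p:(190+(p[0]+.5)/2.8-.5,145+(p[1]+.5)/2.8-.5)
for n,a,b,z in [('L',(738,214),(347,33),.062),('M',(460,439),(631,181),.047),('S',(56,394),(649,487),.036),
 ('plain',(600,334),(484,112),.045),('cone',(191,483),(754,337),.048),
 ('wM',(362,300),(410,281),.017),('wL',(453,268),(355,222),.017),('wS',(540,237),(308,170),.017)]:
    p,q=px('scene',*S(a),z),px('side',*D(b),z)
    print(n,p.round(4),q.round(4),'mean',((p+q)/2).round(4),'r',np.hypot(*p[:2]).round(3))
```

```text
L [0.6226 0.146  0.062 ] [0.6213 0.1401 0.062 ] mean [0.6219 0.143  0.062 ] r 0.639
M [ 0.6494 -0.1365  0.047 ] [ 0.6478 -0.1378  0.047 ] mean [ 0.6486 -0.1371  0.047 ] r 0.664
S [ 0.4379 -0.2982  0.036 ] [ 0.4388 -0.2967  0.036 ] mean [ 0.4383 -0.2974  0.036 ] r 0.53
plain [ 0.6356 -0.002   0.045 ] [ 0.6376 -0.0035  0.045 ] mean [ 0.6366 -0.0027  0.045 ] r 0.636
cone [ 0.5716 -0.2822  0.048 ] [ 0.572  -0.2823  0.048 ] mean [ 0.5718 -0.2822  0.048 ] r 0.637
wM [ 0.4775 -0.0786  0.017 ] [ 0.4749 -0.0785  0.017 ] mean [ 0.4762 -0.0786  0.017 ] r 0.484
wL [ 0.4931 -0.0075  0.017 ] [ 0.4903 -0.0068  0.017 ] mean [ 0.4917 -0.0072  0.017 ] r 0.493
wS [0.5083 0.0639 0.017 ] [0.5066 0.0637 0.017 ] mean [0.5075 0.0638 0.017 ] r 0.512
```

Both cameras agree within a few mm, and the wells are 73 mm apart as specified. Next I'll check the nearby obstacles around the small weight.

Run:
```python
from h import *
for n,u,v,z in [('box top corner',148,262,.1),('box base near',178,375,0),('box base',150,300,0),('knife tip',257,244,0),('driver handle',335,295,.01),('driver tip',382,274,.01)]:
    print(n,px('scene',u,v,z).round(3))
```

```text
box top corner [ 0.453 -0.471  0.1  ]
box base near [ 0.67  -0.532  0.   ]
box base [ 0.459 -0.495  0.   ]
knife tip [ 0.467 -0.212  0.   ]
driver handle [ 0.729 -0.179  0.01 ]
driver tip [ 0.755 -0.054  0.01 ]
```

Request:
jog_arm:
  plan:
    - [0.3,0.25,0,0.09,0.3]
    - [0.6,0.5,0,0.18,0.3]
    - [0.9,0.7,0,0.27,0.3]
    - [1,0.8,0,0.36,0.3]
    - [1,0.8,0,0.45,0.3]
    - [1,0.8,0,0.54,0.3]
    - [1,0.8,0,0.64,0.3]
  squeeze: 25

```text
time: 0.8
tool_pos: [0.2625, -0.4279, 0.2264]
tool_rot: [-3.141, -0.001, 1.359]
contact_force: [0.0, 0.9, 0.7]
opening: 0.0599
grip_force: 0.0
```

Request:
jog_arm:
  plan:
    - [0.3,0.25,0,0,0.3]
    - [0.6,0.5,0,0,0.3]
    - [0.9,0.7,0,0,0.3]
    - [1,0.8,0,0,0.3]

```text
time: 1.2
tool_pos: [0.3439, -0.3629, 0.2265]
tool_rot: [3.142, -0.001, 1.355]
contact_force: [-0.9, -1.0, 0.1]
opening: 0.0603
grip_force: 0.0
```

Request:
jog_arm:
  plan:
    - [0.3,0.25,-0.1,0,0.3]
    - [0.6,0.5,-0.3,0,0.3]
    - [0.9,0.7,-0.5,0,0.3]
    - [1,0.83,-0.5,0,0.3]

```text
time: 1.6
tool_pos: [0.4227, -0.2962, 0.1846]
tool_rot: [-3.138, -0.002, 1.355]
contact_force: [-0.1, -0.3, 0.5]
opening: 0.0597
grip_force: 0.0
```

Request:
jog_arm:
  plan:
    - [0.2,0,-0.2,0,0.3]
    - [0.2,0,-0.5,0,0.3]
    - [0.2,0,-0.5,0,0.3]
    - [0.2,0,-0.5,0,0.3]

```text
time: 2.0
tool_pos: [0.4379, -0.2983, 0.1472]
tool_rot: [-3.141, -0.0, 1.353]
contact_force: [0.6, -0.4, 0.3]
opening: 0.0597
grip_force: 0.0
```

Run:
```python
from h import *
s=readout.observe();snap('wrist','w1');print(s['tool_pos'],s['contact_force'],proj('wrist',[.4383,-.2974,.036]), proj('wrist',s['tool_pos']))
```

```text
[ 0.43788553 -0.29828706  0.14724319] [ 0.60880078 -0.42650817  0.25603479] [319.66596313 195.63461831] [319.3507248  248.46744208]
```

View pics/w1.png

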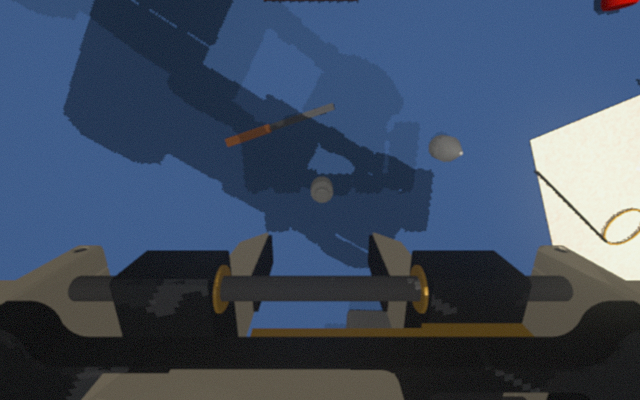

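The small weight is at (321,189), where it was predicted, midway between the fingers. Descending.

Request:
jog_arm:
  plan:
    - [0,0,-0.3,0,0.3]
    - [0,0,-0.6,0,0.3]
    - [0,0,-1,0,0.3]
    - [0,0,-1,0,0.3]

```text
time: 2.45
tool_pos: [0.4367, -0.2971, 0.0649]
tool_rot: [-3.137, -0.002, 1.352]
contact_force: [-0.8, -0.1, 0.4]
opening: 0.0595
grip_force: 0.0
```

Request:
jog_arm:
  plan:
    - [0,0.01,-0.2,0,0.3]
    - [0,0.01,-0.4,0,0.3]
    - [0,0.01,-0.6,0,0.3]
    - [0,0.01,-0.71,0,0.3]
    - [0,0.01,-0.71,0,0.3]
    - [0,0.01,-0.71,0,-0.4]
    - [0,0.01,-0.71,0,-1]
    - [0,0.01,-0.71,0,-1]
    - [0,0.01,-0.71,0,-1]
    - [0,0.01,-0.71,0,-1]
    - [0,0.01,-0.71,0,-1]
    - [0,0.01,-0.71,0,-1]
  squeeze: 20

```text
time: 3.65
tool_pos: [0.4385, -0.2972, 0.0101]
tool_rot: [3.141, 0.0, 1.353]
contact_force: [0.1, 0.7, 2.4]
opening: 0.0219
grip_force: 20.0
```

Request:
jog_arm:
  plan:
    - [0,0,0.1,0,-1]
    - [0,0,0.3,0,-1]
    - [0,0,0.6,0,-1]
    - [0,0,0.9,0,-1]
    - [0,0,1,0,-1]
    - [0,0,1,0,-1]

```text
time: 4.25
tool_pos: [0.4389, -0.2975, 0.091]
tool_rot: [3.139, 0.001, 1.353]
contact_force: [0.8, 0.3, -2.5]
opening: 0.022
grip_force: 20.0
```

Run:
```python
from h import *
a=snap('side','s2');snap('wrist','w2')
u,v=map(int,proj('side',[.4383,-.2974,.09])); c=a[max(v-90,0):v+60,max(u-100,0):u+100]
b=cv2.imread('pics/w2.png')[150:400,160:480]
cv2.imwrite('pics/c2.png',np.hstack([cv2.resize(c,(400,300)),cv2.resize(b,(384,300))]));print(u,v)
```

```text
428 296
```

View pics/c2.png

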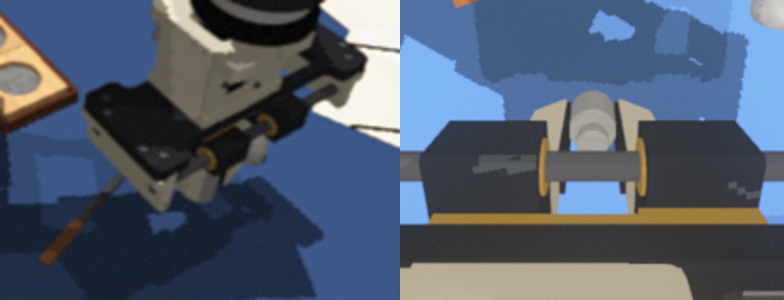

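Run:
```python
from h import *
s=readout.observe();t=np.array(s['tool_pos']);y=s['tool_rot'][2]
for z in(.026,.014,-.010):
  print(z,proj('wrist',t+[0,0,z]),px('wrist',321,271,t[2]+.026)-t)
f=np.array([np.cos(y),np.sin(y),0]);print(f)
for k in (-.012,.012): print(proj('wrist',t+[0,0,-.01]+k*f))
b=cv2.imread('pics/w2.png')[200:320,250:390];cv2.imwrite('pics/c3.png',cv2.resize(b,(700,600),interpolation=cv2.INTER_CUBIC))
```

```text
0.026 [320.0061355  272.13399868] [0.00066934 0.00056221 0.026     ]
0.014 [320.0190763  260.73101465] [0.00066934 0.00056221 0.026     ]
-0.01 [320.04014477 242.16621339] [0.00066934 0.00056221 0.026     ]
[0.2161047 0.9763702 0.       ]
[320.04040232 258.38855397]
[320.03987691 225.29431731]
```

View pics/c3.png

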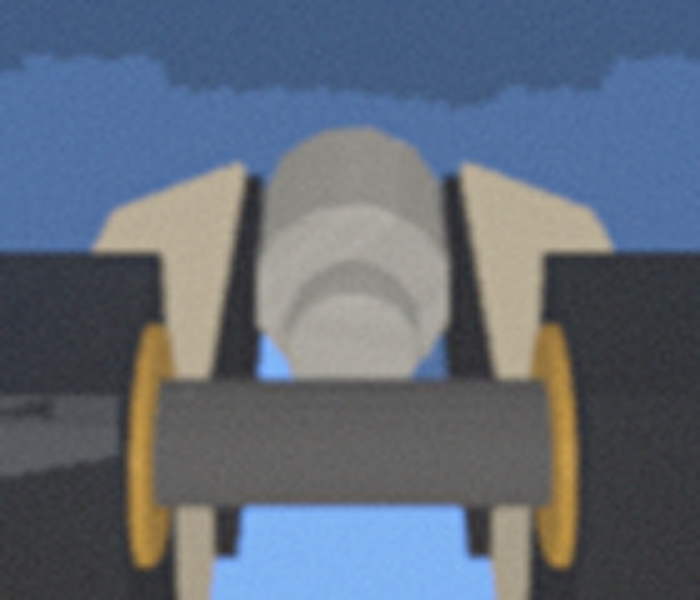

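Centred and upright: the bottom edge sits at row 225, as predicted. Carrying it to the small well.

Request:
jog_arm:
  plan:
    - [0.05,0.2,0,0,-1]
    - [0.1,0.5,0,0,-1]
    - [0.15,0.8,0,0,-1]
    - [0.19,1,0,0,-1]

```text
time: 4.75
tool_pos: [0.4531, -0.2145, 0.0889]
tool_rot: [-3.139, -0.001, 1.354]
contact_force: [-0.3, 0.1, -2.0]
opening: 0.0217
grip_force: 20.0
```

Request:
jog_arm:
  plan:
    - [0.05,0.25,0,0,-1]
    - [0.1,0.5,0,0,-1]
    - [0.15,0.8,0,0,-1]
    - [0.19,1,0,0,-1]

```text
time: 5.15
tool_pos: [0.4685, -0.135, 0.0893]
tool_rot: [-3.14, -0.001, 1.354]
contact_force: [-0.6, -0.9, -0.5]
opening: 0.0221
grip_force: 20.0
```

Request:
jog_arm:
  plan:
    - [0.05,0.25,0,0,-1]
    - [0.1,0.5,0,0,-1]
    - [0.15,0.8,0,0,-1]
    - [0.19,1,0,0,-1]

```text
time: 5.55
tool_pos: [0.4836, -0.0551, 0.0893]
tool_rot: [-3.14, -0.0, 1.354]
contact_force: [-0.3, -0.5, -0.7]
opening: 0.0217
grip_force: 20.0
```

Request:
jog_arm:
  plan:
    - [0.05,0.25,0,0,-1]
    - [0.1,0.5,0,0,-1]
    - [0.15,0.8,0,0,-1]
    - [0.19,1,0,0,-1]

```text
time: 5.95
tool_pos: [0.4988, 0.0249, 0.0893]
tool_rot: [-3.14, -0.0, 1.354]
contact_force: [0.4, -0.8, -0.8]
opening: 0.022
grip_force: 20.0
```

Request:
jog_arm:
  plan:
    - [0.05,0.25,0,0,-1]
    - [0.1,0.5,0,0,-1]
    - [0.1,0.51,0,0,-1]
    - [0.1,0.51,0,0,-1]
    - [0.1,0.51,0,0,-1]

```text
time: 6.45
tool_pos: [0.5068, 0.0633, 0.0896]
tool_rot: [-3.141, 0.0, 1.353]
contact_force: [0.8, 0.2, -1.8]
opening: 0.0218
grip_force: 20.0
```

Run:
```python
from h import *
s=readout.observe();snap('wrist','w4');print(s['tool_pos'],s['contact_force'],s['opening'])
for P in([.5075,.0638,.017],[.4917,-.0072,.017],[.4762,-.0786,.017]):print(proj('wrist',P))
```

```text
[0.50681332 0.06327428 0.08961315] [ 0.76805598  0.20043857 -1.78021756] 0.02179645745716226
[320.52379735 209.08852878]
[320.44388718 281.33022839]
[320.74517089 342.78179408]
```

View pics/w4.png

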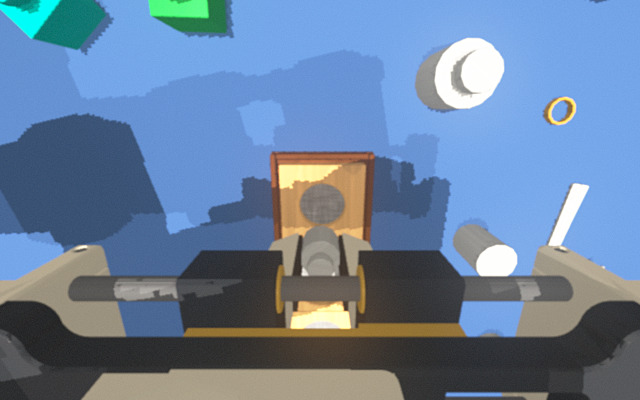

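The small well is centred near (322,207), against a predicted (320.5,209). Lowering slowly.

Request:
jog_arm:
  plan:
    - [0,0,-0.2,0,-1]
    - [0,0,-0.45,0,-1]
    - [0,0,-0.65,0,-1]
    - [0,0,-0.77,0,-1]
    - [0,0,-0.8,0,-1]
    - [0,0,-0.83,0,-1]
    - [0,0,-0.85,0,-1]
    - [0,0,-0.87,0,-1]
    - [0,0,-0.875,0,-1]
    - [0,0,-0.875,0,-1]

```text
time: 7.5
tool_pos: [0.5073, 0.0637, 0.0202]
tool_rot: [3.141, -0.0, 1.353]
contact_force: [0.4, 0.8, -0.6]
opening: 0.0225
grip_force: 20.0
```

Request:
jog_arm:
  plan:
    - [0,0,-0.007,0,-1]
    - [0,0,-0.014,0,-1]
    - [0,0,-0.014,0,-1]

```text
time: 7.8
tool_pos: [0.5073, 0.0637, 0.0191]
tool_rot: [3.141, -0.0, 1.353]
contact_force: [-1.0, 0.7, 3.3]
opening: 0.0221
grip_force: 20.0
```

Contact at +3.3 N. Releasing.

Request:
jog_arm:
  plan:
    - [0,0,0,0,-0.4]
    - [0,0,0,0,-0.2]
    - [0,0,0,0,0.1]
    - [0,0,0,0,0.1]
    - [0,0,0,0,0.1]
    - [0,0,0.2,0,0.1]
    - [0,0,0.5,0,0.1]
    - [0,0,0.8,0,0.1]
    - [0,0,1,0,0.1]

```text
time: 8.7
tool_pos: [0.5077, 0.0637, 0.1003]
tool_rot: [3.14, -0.0, 1.353]
contact_force: [0.6, -0.0, 0.2]
opening: 0.0503
grip_force: 0.0
```

Request:
jog_arm:
  plan:
    - [0.2,-0.3,0,0,0.3]
    - [0.4,-0.6,0,0,0.3]
    - [0.6,-0.9,0,0,0.3]
    - [0.7,-1,0,0,0.3]

```text
time: 9.1
tool_pos: [0.5644, -0.0184, 0.0989]
tool_rot: [3.14, 0.0, 1.351]
contact_force: [0.5, 0.4, 0.1]
opening: 0.06
grip_force: 0.0
```

Request:
jog_arm:
  plan:
    - [0.2,-0.3,0.1,0,0.3]
    - [0.4,-0.6,0.2,0,0.3]
    - [0.6,-0.9,0.2,0,0.3]
    - [0.7,-1,0.2,0,0.3]

```text
time: 9.5
tool_pos: [0.6201, -0.098, 0.1148]
tool_rot: [3.141, 0.0, 1.351]
contact_force: [0.3, 0.4, -0.3]
opening: 0.0594
grip_force: 0.0
```

Request:
jog_arm:
  plan:
    - [0.2,-0.3,0,0,0.3]
    - [0.37,-0.51,0,0,0.3]
    - [0.37,-0.51,0,0,0.3]
    - [0.37,-0.51,0,0,0.3]

```text
time: 9.9
tool_pos: [0.6481, -0.136, 0.114]
tool_rot: [-3.14, -0.001, 1.353]
contact_force: [-0.3, 0.4, -1.1]
opening: 0.0596
grip_force: 0.0
```

Run:
```python
from h import *
s=readout.observe();a=snap('wrist','w5');b=snap('side','s5');print(s['tool_pos'],s['contact_force'],s['opening'])
print(proj('wrist',[.6486,-.1371,.047]))
cv2.imwrite('pics/c5.png',np.hstack([cv2.resize(a,(480,300)),cv2.resize(b[170:290,260:388],(320,300))]))
```

```text
[ 0.64810966 -0.13601202  0.11403599] [-0.26077031  0.41513628 -1.07872833] 0.059649710542543505
[321.13307661 213.57158177]
```

View pics/c5.png

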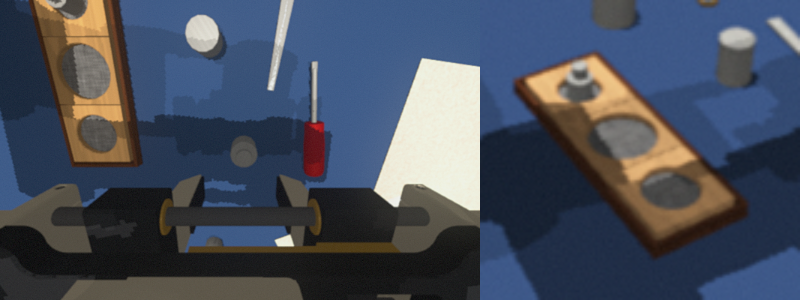

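The small weight stands upright in its well. The medium weight is at about (324,208), as expected. Descending with a narrower opening to stay clear of the screwdriver.

Request:
jog_arm:
  plan:
    - [0,0,-0.25,0,0.15]
    - [0,0,-0.5,0,0.15]
    - [0,0,-0.75,0,0.15]
    - [0,0,-0.8,0,0.15]

```text
time: 10.4
tool_pos: [0.6468, -0.1354, 0.0485]
tool_rot: [-3.137, -0.001, 1.354]
contact_force: [-0.4, 0.4, 0.7]
opening: 0.053
grip_force: 0.0
```

Request:
jog_arm:
  plan:
    - [0.01,-0.01,-0.2,0,0.15]
    - [0.01,-0.01,-0.4,0,0.15]
    - [0.01,-0.01,-0.5,0,0.15]
    - [0.01,-0.01,-0.5,0,0.15]
    - [0.01,-0.01,-0.5,0,-0.2]
    - [0.01,-0.01,-0.5,0,-1]
    - [0.01,-0.01,-0.5,0,-1]
    - [0.01,-0.01,-0.5,0,-1]
    - [0.01,-0.01,-0.5,0,-1]
    - [0.01,-0.01,-0.5,0,-1]
  squeeze: 25

```text
time: 11.4
tool_pos: [0.6502, -0.1382, 0.0116]
tool_rot: [3.14, 0.0, 1.353]
contact_force: [0.4, 0.4, 3.9]
opening: 0.0313
grip_force: 25.0
```

Request:
jog_arm:
  plan:
    - [0,0,0.1,0,-1]
    - [0,0,0.3,0,-1]
    - [0,0,0.6,0,-1]
    - [0,0,0.9,0,-1]
    - [0,0,1,0,-1]
    - [0,0,1,0,-1]

```text
time: 12.0
tool_pos: [0.6503, -0.1381, 0.0927]
tool_rot: [3.139, 0.0, 1.353]
contact_force: [0.0, -0.3, -3.4]
opening: 0.0311
grip_force: 25.0
```

Run:
```python
from h import *
s=readout.observe();snap('wrist','w6');t=np.array(s['tool_pos']);y=s['tool_rot'][2];f=np.array([np.cos(y),np.sin(y),0])
print(t,s['opening'],proj('wrist',t+[0,0,.037]),proj('wrist',t+[0,0,-.01]+.0165*f))
b=cv2.imread('pics/w6.png')[200:320,250:390];cv2.imwrite('pics/c6.png',cv2.resize(b,(700,600),interpolation=cv2.INTER_CUBIC))
```

```text
[ 0.65030168 -0.13808471  0.09270469] 0.031078419811398427 [321.83657612 286.28848109] [321.36479954 219.78294272]
```

View pics/c6.png

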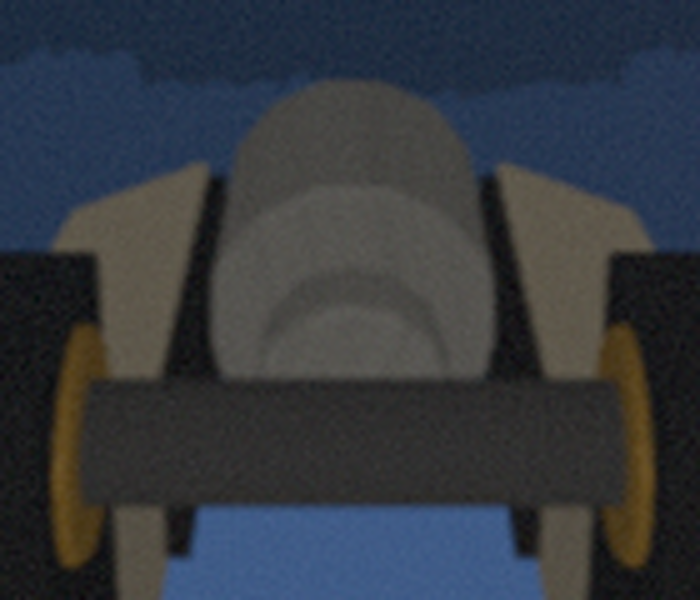

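Held upright, about 2 mm forward of the TCP, which I'll compensate for. Carrying it to the medium well.

Request:
jog_arm:
  plan:
    - [-0.25,0.08,0,0,-1]
    - [-0.5,0.16,0,0,-1]
    - [-0.75,0.25,0,0,-1]
    - [-1,0.33,0,0,-1]

```text
time: 12.45
tool_pos: [0.5677, -0.1108, 0.0891]
tool_rot: [-3.138, -0.0, 1.353]
contact_force: [-0.4, -0.3, -2.8]
opening: 0.0314
grip_force: 25.0
```

Request:
jog_arm:
  plan:
    - [-0.25,0.08,0,0,-1]
    - [-0.5,0.16,0,0,-1]
    - [-0.75,0.25,0,0,-1]
    - [-1,0.33,0,0,-1]

```text
time: 12.85
tool_pos: [0.4877, -0.0844, 0.0895]
tool_rot: [-3.139, -0.0, 1.353]
contact_force: [-0.0, 0.9, -1.9]
opening: 0.0312
grip_force: 25.0
```

Request:
jog_arm:
  plan:
    - [-0.18,0.06,0,0,-1]
    - [-0.18,0.06,0,0,-1]
    - [-0.18,0.06,0,0,-1]
    - [-0.18,0.06,0,0,-1]

```text
time: 13.25
tool_pos: [0.476, -0.0806, 0.0905]
tool_rot: [3.141, 0.0, 1.353]
contact_force: [0.6, -0.2, -3.1]
opening: 0.0309
grip_force: 25.0
```

Request:
jog_arm:
  plan:
    - [0,0,-0.2,0,-1]
    - [0,0,-0.45,0,-1]
    - [0,0,-0.65,0,-1]
    - [0,0,-0.76,0,-1]
    - [0,0,-0.79,0,-1]
    - [0,0,-0.81,0,-1]
    - [0,0,-0.83,0,-1]
    - [0,0,-0.845,0,-1]
    - [0,0,-0.845,0,-1]

```text
time: 14.15
tool_pos: [0.4754, -0.0804, 0.0235]
tool_rot: [3.141, 0.0, 1.353]
contact_force: [0.4, 0.2, -1.9]
opening: 0.0311
grip_force: 25.0
```

Request:
jog_arm:
  plan:
    - [0,0,-0.008,0,-1]
    - [0,0,-0.016,0,-1]
    - [0,0,-0.016,0,-1]

```text
time: 14.45
tool_pos: [0.4752, -0.0803, 0.022]
tool_rot: [3.141, 0.0, 1.353]
contact_force: [0.6, -0.3, -2.5]
opening: 0.0311
grip_force: 25.0
```

Request:
jog_arm:
  plan:
    - [0,0,-0.008,0,-1]
    - [0,0,-0.016,0,-1]
    - [0,0,-0.016,0,-1]

```text
time: 14.75
tool_pos: [0.4752, -0.0803, 0.0206]
tool_rot: [3.142, 0.0, 1.353]
contact_force: [0.5, 0.2, -1.4]
opening: 0.0312
grip_force: 25.0
```

Request:
jog_arm:
  plan:
    - [0,0,-0.008,0,-1]
    - [0,0,-0.008,0,-1]

```text
time: 14.95
tool_pos: [0.4752, -0.0803, 0.0206]
tool_rot: [3.141, 0.0, 1.353]
contact_force: [-1.6, -0.1, 4.8]
opening: 0.031
grip_force: 25.0
```

Contact made. Releasing and heading for the large weight.

Request:
jog_arm:
  plan:
    - [0,0,0,0,-0.2]
    - [0,0,0,0,0]
    - [0,0,0,0,0.3]
    - [0,0,0,0,0.3]
    - [0,0,0,0,0.3]
    - [0,0,0.2,0,0.3]
    - [0,0,0.5,0,0.3]
    - [0,0,0.8,0,0.3]
    - [0,0,1,0,0.3]

```text
time: 15.85
tool_pos: [0.4757, -0.0804, 0.1015]
tool_rot: [3.14, 0.0, 1.353]
contact_force: [-0.3, 0.6, -1.0]
opening: 0.0597
grip_force: 0.0
```

Request:
jog_arm:
  plan:
    - [0.2,0.3,0.1,0,0.6]
    - [0.4,0.6,0.2,0,0.6]
    - [0.6,0.9,0.3,0,0.6]
    - [0.65,1,0.3,0,0.6]

```text
time: 16.25
tool_pos: [0.529, 0.0014, 0.125]
tool_rot: [3.139, -0.001, 1.355]
contact_force: [-0.2, 0.1, -0.2]
opening: 0.0735
grip_force: 0.0
```

Request:
jog_arm:
  plan:
    - [0.2,0.3,0,0,0.6]
    - [0.4,0.6,0,0,0.6]
    - [0.6,0.9,0,0,0.6]
    - [0.65,1,0,0,0.6]

```text
time: 16.65
tool_pos: [0.5798, 0.0811, 0.1233]
tool_rot: [-3.141, -0.0, 1.355]
contact_force: [-0.9, -1.4, -0.3]
opening: 0.0733
grip_force: 0.0
```

Request:
jog_arm:
  plan:
    - [0.2,0.3,0,0,0.6]
    - [0.4,0.6,0,0,0.6]
    - [0.53,0.78,0,0,0.6]
    - [0.53,0.78,0,0,0.6]
    - [0.53,0.78,0,0,0.6]

```text
time: 17.15
tool_pos: [0.6208, 0.1411, 0.1233]
tool_rot: [-3.14, 0.001, 1.353]
contact_force: [0.4, 0.8, 0.4]
opening: 0.0737
grip_force: 0.0
```

Run:
```python
from h import *
s=readout.observe();a=snap('wrist','w7');b=snap('side','s7');print(s['tool_pos'],s['contact_force'],s['opening'])
print(proj('wrist',[.6219,.143,.062]))
cv2.imwrite('pics/c7.png',np.hstack([cv2.resize(a,(480,300)),cv2.resize(b[170:290,260:388],(320,300))]))
```

```text
[0.62077061 0.14113315 0.12329709] [0.37405271 0.777369   0.38926645] 0.07373012710895802
[320.74767547 211.70351827]
```

View pics/c7.png

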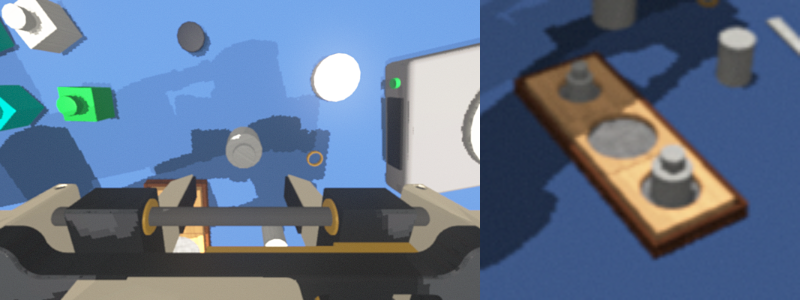

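The medium weight stands in its well. The large weight's knob is nearer (325,203) than predicted, so I'll refine from a crop.

Run:
```python
from h import *
b=cv2.imread('pics/w7.png')[160:240,275:375];cv2.imwrite('pics/c8.png',cv2.resize(b,(700,560),interpolation=cv2.INTER_CUBIC))
for p in((325,203),(325,198),(325,208)):print(px('wrist',*p,.062))
```

```text
[0.62696744 0.14968588 0.062     ]
[0.62788055 0.15390083 0.062     ]
[0.62604387 0.14542263 0.062     ]
```

View pics/c8.png

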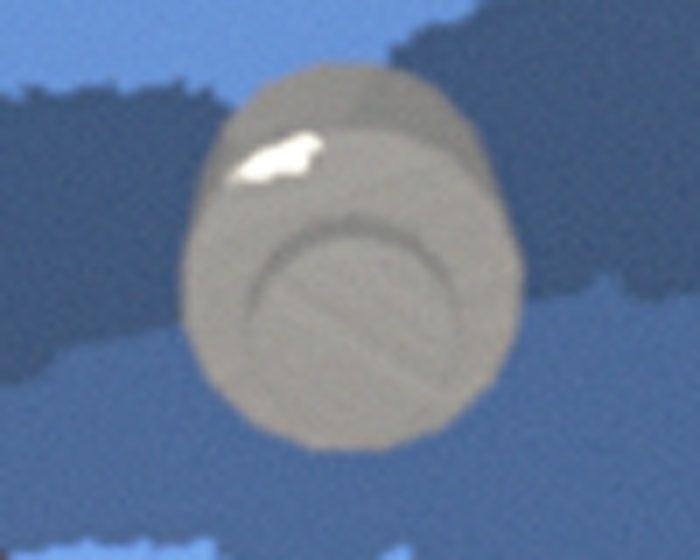

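Request:
jog_arm:
  plan:
    - [0.04,0.03,-0.25,0,0.6]
    - [0.04,0.03,-0.5,0,0.6]
    - [0.04,0.03,-0.75,0,0.6]
    - [0.04,0.03,-0.8,0,0.6]

```text
time: 17.65
tool_pos: [0.6229, 0.1432, 0.0577]
tool_rot: [-3.137, 0.002, 1.352]
contact_force: [-0.1, -0.2, -0.4]
opening: 0.0734
grip_force: 0.0
```

Request:
jog_arm:
  plan:
    - [0,0,-0.2,0,0.6]
    - [0,0,-0.4,0,0.6]
    - [0,0,-0.58,0,0.6]
    - [0,0,-0.58,0,0.6]
    - [0,0,-0.58,0,0.2]
    - [0,0,-0.58,0,-1]
    - [0,0,-0.58,0,-1]
    - [0,0,-0.58,0,-1]
    - [0,0,-0.58,0,-1]
    - [0,0,-0.58,0,-1]
  squeeze: 35

```text
time: 18.65
tool_pos: [0.6253, 0.1445, 0.0142]
tool_rot: [3.14, -0.0, 1.353]
contact_force: [-0.1, 0.3, 3.6]
opening: 0.0418
grip_force: 35.0
```

Request:
jog_arm:
  plan:
    - [0,0,0.1,0,-1]
    - [0,0,0.3,0,-1]
    - [0,0,0.6,0,-1]
    - [0,0,0.9,0,-1]
    - [0,0,1,0,-1]
    - [0,0,1,0,-1]

```text
time: 19.25
tool_pos: [0.6251, 0.1446, 0.0944]
tool_rot: [3.14, -0.0, 1.353]
contact_force: [-0.0, 0.5, -5.0]
opening: 0.0421
grip_force: 35.0
```

Run:
```python
from h import *
s=readout.observe();snap('wrist','w9');t=np.array(s['tool_pos']);y=s['tool_rot'][2];f=np.array([np.cos(y),np.sin(y),0])
print(t,s['opening'],proj('wrist',t+[0,0,-.012]+.022*f),proj('wrist',t+[0,0,-.012]+.026*f))
b=cv2.imread('pics/w9.png')[180:320,240:400];cv2.imwrite('pics/c9.png',cv2.resize(b,(640,560),interpolation=cv2.INTER_CUBIC))
```

```text
[0.62508982 0.14456967 0.09439979] 0.04212016714787227 [321.1982755  209.93565907] [321.20522675 203.97545973]
```

View pics/c9.png

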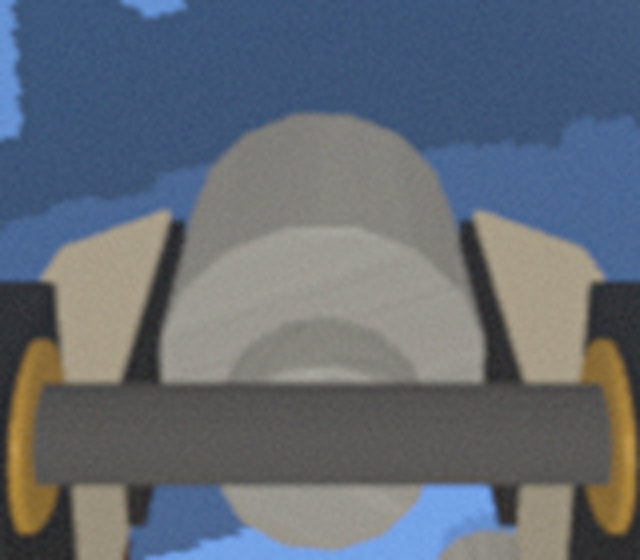

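Centred and upright. Carrying it to the middle well.

Request:
jog_arm:
  plan:
    - [-0.15,-0.2,0,0,-1]
    - [-0.4,-0.45,0,0,-1]
    - [-0.65,-0.7,0,0,-1]
    - [-0.83,-0.95,0,0,-1]

```text
time: 19.7
tool_pos: [0.5557, 0.0679, 0.0916]
tool_rot: [-3.137, 0.001, 1.353]
contact_force: [-0.1, 0.1, -4.2]
opening: 0.0422
grip_force: 35.0
```

Request:
jog_arm:
  plan:
    - [-0.2,-0.25,0,0,-1]
    - [-0.4,-0.5,0,0,-1]
    - [-0.65,-0.75,0,0,-1]
    - [-0.84,-0.95,0,0,-1]
    - [-0.84,-0.95,0,0,-1]
    - [-0.84,-0.95,0,0,-1]
    - [-0.84,-0.95,0,0,-1]

```text
time: 20.4
tool_pos: [0.4915, -0.0071, 0.0931]
tool_rot: [-3.141, -0.0, 1.353]
contact_force: [0.3, -0.5, -5.3]
opening: 0.0422
grip_force: 35.0
```

Request:
jog_arm:
  plan:
    - [0,0,-0.2,0,-1]
    - [0,0,-0.45,0,-1]
    - [0,0,-0.65,0,-1]
    - [0,0,-0.76,0,-1]
    - [0,0,-0.79,0,-1]
    - [0,0,-0.81,0,-1]
    - [0,0,-0.83,0,-1]
    - [0,0,-0.84,0,-1]
    - [0,0,-0.84,0,-1]

```text
time: 21.3
tool_pos: [0.4914, -0.0076, 0.0268]
tool_rot: [3.141, -0.0, 1.353]
contact_force: [1.0, -0.8, -4.3]
opening: 0.0421
grip_force: 35.0
```

Request:
jog_arm:
  plan:
    - [0,0,-0.008,0,-1]
    - [0,0,-0.016,0,-1]
    - [0,0,-0.016,0,-1]

```text
time: 21.6
tool_pos: [0.4912, -0.0075, 0.0252]
tool_rot: [3.141, 0.0, 1.353]
contact_force: [-0.1, 0.8, -4.7]
opening: 0.0419
grip_force: 35.0
```

Request:
jog_arm:
  plan:
    - [0,0,-0.008,0,-1]
    - [0,0,-0.016,0,-1]
    - [0,0,-0.016,0,-1]

```text
time: 21.9
tool_pos: [0.4911, -0.0075, 0.0237]
tool_rot: [-3.141, 0.0, 1.353]
contact_force: [0.5, 0.0, -5.0]
opening: 0.0422
grip_force: 35.0
```

Request:
jog_arm:
  plan:
    - [0,0,-0.008,0,-1]
    - [0,0,-0.008,0,-1]

```text
time: 22.1
tool_pos: [0.4913, -0.0075, 0.0232]
tool_rot: [3.141, -0.0, 1.353]
contact_force: [-0.3, 0.7, -3.7]
opening: 0.0423
grip_force: 35.0
```

Request:
jog_arm:
  plan:
    - [0,0,-0.008,0,-1]
    - [0,0,-0.008,0,-1]

```text
time: 22.3
tool_pos: [0.4913, -0.0075, 0.0232]
tool_rot: [3.141, 0.0, 1.353]
contact_force: [-2.8, -0.5, 3.7]
opening: 0.0423
grip_force: 35.0
```

Contact made. Releasing, retreating upward, then checking.

Request:
jog_arm:
  plan:
    - [0,0,0,0,0]
    - [0,0,0,0,0.2]
    - [0,0,0,0,0.5]
    - [0,0,0,0,0.5]
    - [0,0,0,0,0.5]
    - [0,0,0.2,0,0.5]
    - [0,0,0.5,0,0.5]
    - [0,0,0.8,0,0.5]
    - [0,0,1,0,0.5]

```text
time: 23.2
tool_pos: [0.4917, -0.0076, 0.1041]
tool_rot: [3.14, -0.0, 1.353]
contact_force: [0.6, -0.3, 0.3]
opening: 0.0686
grip_force: 0.0
```

Request:
jog_arm:
  plan:
    - [-0.2,-0.2,0.4,0,0.5]
    - [-0.4,-0.4,0.8,0,0.5]
    - [-0.4,-0.7,1,0,0.5]
    - [-0.4,-1,1,0,0.5]
    - [-0.4,-1,1,0,0.5]
    - [-0.4,-1,1,0,0.5]

```text
time: 23.8
tool_pos: [0.4589, -0.0874, 0.1823]
tool_rot: [-3.141, -0.0, 1.352]
contact_force: [-0.8, -1.5, -0.8]
opening: 0.0689
grip_force: 0.0
```

Run:
```python
from h import *
a=snap('scene','e1');b=snap('side','e2')
cv2.imwrite('pics/ce.png',np.hstack([cv2.resize(a[140:290,205:415],(400,400)),cv2.resize(b[145:345,230:470],(400,400))]))
```

```text
(no output)
```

View pics/ce.png

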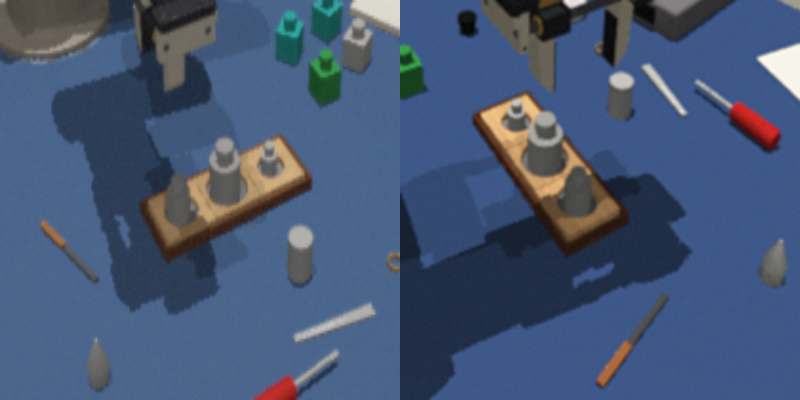

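All three weights stand upright in their own wells, the other pieces have not moved, and the gripper is clear. Handing in.

```bash
python3 -c "
from cell import ticket; print(ticket.hand_in())"
```

```text
the job is handed in; nothing more can be done
None
```

The job is handed in: all three weights were set down gently and stand upright in the wells of their own size, the other steel pieces weren't touched, and it took about 24 s of the 83 s allowed.

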